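# Snap the seed box lid shut corner by corner

### The arm

A 7-joint arm with a two-finger parallel gripper is mounted at the origin on the work surface. World frame = base frame: x ahead of the robot, y to its left, z up, the work surface at z = 0. Lengths are in mm, angles in rad, forces in N, time in s.
With the tool pointing down it reaches from about 400 to 850 mm from the base axis. Payload 4.5 kg.
Tool frame: the origin (TCP) lies midway between the tips of the shut fingers; the grasp point (between the pads) lies 19 mm behind it (env.hold_point_z is the z of the grasp point in the tool frame, in mm); z points along the fingers, y is the line along which they close (so a half turn about z gives the same grasp; the last joint's range is limited). The gripper opens to 85 mm and grips with 20 to 120 N. Pads are 22 mm wide; open, the fingers measure 114 mm over their backs; the gripper's body (76 mm by 85 mm) begins 54 mm behind the grasp point. The pads swing forward as they close: fully open they stand 13 mm farther back than shut.
Start: joints at [-1.175, 0.689, -0.195, 1.565, 0.157, 0.902, -0.215], TCP at [221.206, 584.57, 231.317] pointing down, gripper open.
Joint ranges: [-3.01, 3.01], [-0.46, 2.08], [-1.47, 1.51], [0.13, 2.56], [-1, 4.14], [0.04, 2.09], [-2.66, 2.66]. Speed limits (rad/s): [2.57, 2.57, 3.14, 3.14, 3.14, 3.14, 3.14].

### API

Orientations are given as a unit quaternion [w, x, y, z].
In Python, from cell import status, cams, job_done, finder, env gives the robot as it stands.
- The arm moves only by the tool carry_out, never from a script. Its argument "plan" is a list of rows, each a list of 5 numbers: the shift along the tool's x, y, z in cm, then the turn about the tool's z in degrees, then the finger opening in cm, from 0 to 8.54. A call has 1 to 20 rows; each row shifts and turns the commanded pose from where the row before left it, along the tool's axes as they then stand; what a row does not reach is not made up. A row lasts 1/12 s, in which the tool goes at most 41.7 mm and 7.16 degrees, less where a joint would pass 70% of its speed; a pose out of reach is approached as far as the arm can. A call with a gripper value outside its range is refused whole. The fingers move at their own pace and stop on an object; "grip_force" is the grip in N (left out, the last holds). Time passes only in rows, so rows that do not move let the fingers close. It gives the time, the measured TCP pose, the force, the opening and the grip force at its end, in the units of the state.
- status.get_obs(): the state, without advancing time (a new reading comes with each control period).
- cams.snapshot(name): name is "scene" or "top"; returns the picture (400x640x3 uint8, red, green, blue); there is no depth.
- cams.camera_params(name): a dict with "mtx" (3x3 intrinsics, pixels), "rvec" (rotation vector, rad) and "tvec" (3), from world to camera coordinates, as OpenCV has them. Camera axes: x right, y down, z forward; pixel columns grow to the right and rows downward; lengths in mm; the calibration is good to about 2 mm. A picture is of the moment at which its call begins. camera_params takes no time and is no camera call.
- job_done(): hands the job in; it is judged then, once.
Trained networks look in the newest picture that a camera, given by its name, has taken for a name from the list of things; names that differ only in an ending like _2 or _b are one class to them, and where a whole thing is asked for, a point or a joint stands for the part that bears it (a point fixed in the world has none). Each returns a list of dicts, best first, with "p" (0 to 1); they miss things now and then, are a little off and sometimes report something else, mostly with a low value. They report only what shows in the picture. A call takes as long as a camera call. They do not tell look-alikes from the thing itself.
- finder.search_frame(thing, camera): "extent" ([left, top, right, bottom] in pixels, round what is visible of it).
- finder.masks_of(thing, camera): "mask" (400x640 bool, what is visible of it) and "extent" ([left, top, right, bottom] in pixels, round what is visible of it).
- finder.pinpoint(thing, camera): "xy" ([column, row] in pixels: a listed point, or the origin of a listed thing).
The state is a dict: "clock": time; "joints": joint angles; "joint_vel": joint speeds; "tau": joint torques, N m; "ee_pos": TCP position; "orientation": TCP orientation; "ft_force": force on the tool from outside, world axes, zero at the start; "ft_torque": the same for the moment, N m; "gripper_width": finger opening in mm; "grasp_force": force on a finger pad.
Only numpy, scipy, OpenCV 4.12 (cv2) and the standard library are available. Lean on these libraries where they do the work, as an engineer would, in place of code of your own. Each camera call takes 0.05 s, during which the arm holds its last target. There are 200 camera calls.

### The job

The lid of the green seed box is on but its rim stands up all round: press down on each of the four corners of the rim until every one clicks fully shut. Only press: leave the box standing where it is, do not lift or tip it, and leave the tumbler, the potted plant, the jar and the trowel undisturbed.

Things in the scene. Friction and masses are not known exactly. Their poses are not given: they have to be found in the camera images.
- seedbox: Sage-green plastic seed box, 190 mm (its x) by 130 mm (its y), about 1.5 kg, standing loose on the table; its origin is the centre of its underside, z up. An orange seal line shows on its wall under each lid section that is still open.
- lid (a point): Centre of the top of the fixed cream panel (132 x 72 mm) of the clip-on lid, 86 mm above the table, axes as the box. Around the panel runs a green rim 28 mm wide, split at the middle of each side into four L-shaped corner sections, 3 mm apart, each with a dark green thumb spot. The rim's top is 95 mm above the table where open and 88 mm where shut.
- corner_a (a joint): How far the rim section at the box's +x +y corner is pressed down, in m: 0 = open (sprung up), 0.007 = shut. It slides straight down independently of the other three. It resists with about 9 N at the start, less as it sinks, then snaps down by itself beyond about 4 mm to a hard stop at 7 mm and stays there; let go earlier, it springs back up.
- thumb_a (a point): Centre of the dark green thumb spot (22 mm across) on the top face of that +x +y corner section, 80 mm and 50 mm from the box's middle along its x and y; moves down with the section. Z is the height of the top face. The section is flat for 15 mm from the spot's centre to its outer edges and 18 mm to its inner corner.
- corner_b (a joint): How far the rim section at the box's +x -y corner is pressed down, in m: 0 = open (sprung up), 0.007 = shut. It slides straight down independently of the other three. It resists with about 9 N at the start, less as it sinks, then snaps down by itself beyond about 4 mm to a hard stop at 7 mm and stays there; let go earlier, it springs back up.
- thumb_b (a point): Centre of the dark green thumb spot (22 mm across) on the top face of that +x -y corner section, 80 mm and 50 mm from the box's middle along its x and y; moves down with the section. Z is the height of the top face. The section is flat for 15 mm from the spot's centre to its outer edges and 18 mm to its inner corner.
- corner_c (a joint): How far the rim section at the box's -x -y corner is pressed down, in m: 0 = open (sprung up), 0.007 = shut. It slides straight down independently of the other three. It resists with about 9 N at the start, less as it sinks, then snaps down by itself beyond about 4 mm to a hard stop at 7 mm and stays there; let go earlier, it springs back up.
- thumb_c (a point): Centre of the dark green thumb spot (22 mm across) on the top face of that -x -y corner section, 80 mm and 50 mm from the box's middle along its x and y; moves down with the section. Z is the height of the top face. The section is flat for 15 mm from the spot's centre to its outer edges and 18 mm to its inner corner.
- corner_d (a joint): How far the rim section at the box's -x +y corner is pressed down, in m: 0 = open (sprung up), 0.007 = shut. It slides straight down independently of the other three. It resists with about 9 N at the start, less as it sinks, then snaps down by itself beyond about 4 mm to a hard stop at 7 mm and stays there; let go earlier, it springs back up.
- thumb_d (a point): Centre of the dark green thumb spot (22 mm across) on the top face of that -x +y corner section, 80 mm and 50 mm from the box's middle along its x and y; moves down with the section. Z is the height of the top face. The section is flat for 15 mm from the spot's centre to its outer edges and 18 mm to its inner corner.
- tumbler: Glass tumbler, 68 mm across, 110 mm tall, open top; origin at the centre of its underside. A bystander.
- plantpot: Small plant in a terracotta pot, 80 mm across, 70 mm tall, leaves up to about 125 mm (leaves have no substance); origin at the centre of its underside. A bystander.
- jar: Amber glass jar with white cap, 60 mm across, 85 mm tall; origin at the centre of its underside. A bystander.
- trowel: Hand trowel lying flat, 245 mm long along its x (wooden handle to -x, steel blade to +x), 58 mm wide, 24 mm high; origin under its middle, at table height. A bystander.
Not all that is in view belongs to the job. Of the things that look like the seedbox, the largest one is meant.

How it is judged:
By the outcome, as a careful person would: the job done as asked, in the order asked, and still so for the second after the job is handed in, with the robot touching nothing.
It also fails if it takes over 48 s, if anything falls off the work surface, if the arm or the gripper's body presses on something with over 40 N, if the wrist force passes 120 N, or if a joint passes its speed limit or range.

## Working session

There is one attempt and no reset: what is moved stays moved. The work goes in short steps, Python scripts to look and compute and a tool call to move; the robot and the scene stay as the last step left them, time stands still between calls to the robot, and variables do not carry over. Pictures are saved under pics/ and viewed, at most 10 in all, crops included, and the job is handed in when it is done.

Besides the shell and the picture viewer there is one more tool, called after "Emit:" as name(argument=value, ...), one argument or row to a line, values as JSON. carry_out: Moves the arm, as the interface text tells. Its arguments: {"type":"object","properties":{"plan":{"type":"array","items":{"type":"array","items":{"type":"number"}}},"grip_force":{"type":"number"}},"required":["plan"]}

```bash
mkdir -p pics; cat > h.py <<'E'
import numpy as np,cv2
from cell import status,cams,job_done,finder,env
def ray(cam,uv,z):
    c=cams.camera_params(cam);R,_=cv2.Rodrigues(np.array(c['rvec'],float));t=np.array(c['tvec'],float).ravel()
    d=R.T@np.linalg.inv(np.array(c['mtx']))@np.array([uv[0],uv[1],1.]);o=-R.T@t
    return o+d*(z-o[2])/d[2]
def proj(cam,P):
    c=cams.camera_params(cam)
    return cv2.projectPoints(np.array(P,float).reshape(-1,1,3),np.array(c['rvec'],float),np.array(c['tvec'],float),np.array(c['mtx'],float),None)[0].reshape(-1,2)
E
python3 - <<'E'
from h import *
for n in('top','scene'):
    cv2.imwrite(f'pics/{n}0.png',cams.snapshot(n)[:,:,::-1])
    for k in('seedbox','lid','thumb_a','tumbler','plantpot','jar','trowel'):
        z=dict(lid=86,thumb_a=95).get(k,0)
        for r in finder.pinpoint(k,n):
            print(n,k,round(r['p'],2),np.round(r['xy'],1),np.round(ray(n,r['xy'],z)[:2]))
s=status.get_obs();print(s['clock'],s['ee_pos'],s['orientation'],s['ft_force'])
E
```

```text
top seedbox 0.95 [306.5 230.4] [539. 150.]
top seedbox 0.85 [290.4 129.5] [812. 176.]
top seedbox 0.74 [202.7 175.5] [701. 410.]
top lid 0.84 [305.2 224. ] [543. 150.]
top lid 0.67 [291.3 118.3] [806. 168.]
top lid 0.67 [193.9 165.7] [702. 406.]
top thumb_a 0.85 [310.5 182.2] [639. 131.]
top thumb_a 0.85 [297.4 142.1] [741. 156.]
top thumb_a 0.8 [264.6 237.1] [517. 244.]
top thumb_a 0.78 [196.7 142.9] [755. 397.]
top thumb_a 0.77 [347.  215.7] [554.  52.]
top thumb_a 0.71 [271.7 135.1] [763. 217.]
top thumb_a 0.65 [295.1 264.2] [451. 178.]
top thumb_a 0.65 [308.9 102.6] [840. 122.]
top thumb_a 0.58 [187.3 194.5] [630. 419.]
top thumb_a 0.55 [167.9 173.6] [683. 465.]
top thumb_a 0.52 [284.2  98.4] [856. 182.]
top thumb_a 0.52 [216.7 156.6] [717. 350.]
top tumbler 0.65 [254.5 284.8] [413. 286.]
top plantpot 0.92 [260.7 187.6] [658. 261.]
top jar 0.65 [359.  176.9] [669.   5.]
top trowel 0.74 [363.3 271.7] [426.  16.]
scene seedbox 0.98 [386.9 299.1] [806. 177.]
scene seedbox 0.97 [458.3 226.4] [700. 418.]
scene seedbox 0.55 [321.9 211.6] [542. 149.]
scene seedbox 0.29 [326.4 183.5] [46
[... 331 characters left out ...]
 195.1] [709. 459.]
scene thumb_a 0.77 [331.3 213.1] [630. 130.]
scene thumb_a 0.77 [359.2 164.5] [520. 248.]
scene thumb_a 0.75 [455.4 188.3] [666. 407.]
scene thumb_a 0.72 [483.2 234.7] [796. 384.]
scene thumb_a 0.66 [451.6 225.2] [752. 340.]
scene thumb_a 0.62 [405.2 262.1] [795. 208.]
scene thumb_a 0.57 [369.6 258.3] [762. 150.]
scene thumb_a 0.56 [315.5 152.2] [444. 173.]
scene tumbler 0.91 [347.9 163.2] [414. 277.]
scene plantpot 0.65 [392.  232.7] [659. 269.]
scene jar 0.88 [284.5 272.6] [669.  10.]
scene trowel 0.61 [247.6 194.9] [425.   6.]
0.8 [221.21093328 584.56799906 231.32383331] [2.88565599e-06 1.79924979e-01 9.83680335e-01 3.63927154e-05] [-0.08033848 -0.47743258 -0.0737896 ]
```

View pics/top0.png

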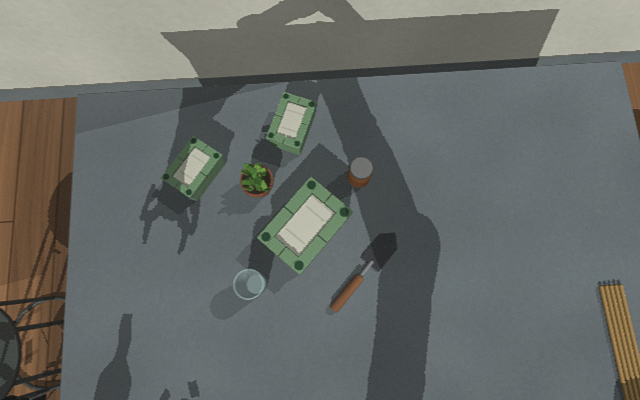

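View pics/scene0.png

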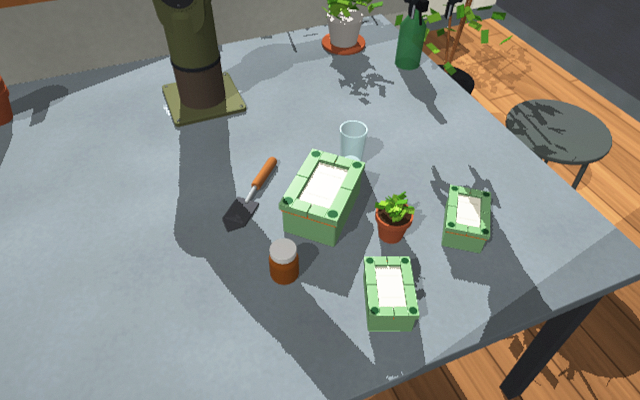

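The three look-alikes in the top picture are at (306,225), (291,122) and (194,168). The one at (306,225) is clearly the largest, with spots 160 x 100 mm apart. I'll confirm this in a crop and fit its pose from both views.

```bash
cat > fit.py <<'E'
from h import *
from scipy.optimize import least_squares
L=np.array([[80,50],[80,-50],[-80,-50],[-80,50]],float)
def world(p,z=95):
    c,s=np.cos(p[2]),np.sin(p[2]);return np.c_[L@np.array([[c,s],[-s,c]])+p[:2],np.full(4,z)]
def fit(z=95,p0=(543,150,-0.75)):
    obs=[]
    for n in('top','scene'):
        cams.snapshot(n)
        for q,w in zip(proj(n,world(p0,z)),range(4)):
            pass
        ds=np.array([r['xy'] for r in finder.pinpoint('thumb_a',n)])
        for i,q in enumerate(proj(n,world(p0,z))):
            d=np.linalg.norm(ds-q,axis=1);j=d.argmin()
            if d[j]<12: obs.append((n,i,ds[j]))
    f=lambda p:np.concatenate([proj(n,world(p,z)[i])[0]-uv for n,i,uv in obs])
    r=least_squares(f,p0,x_scale=[10,10,.1],loss='soft_l1');return r.x,f(r.x).reshape(-1,2)
E
python3 - <<'E'
from fit import *
p,res=fit();print(p,np.round(res,1));W=world(p);print(W.round(1))
im=cams.snapshot('scene')[:,:,::-1].copy();im=cv2.resize(im[120:350,240:520],None,fx=2.8,fy=2.8)
for q in proj('scene',W):cv2.circle(im,tuple(int(v) for v in (q-[240,120])*2.8),3,(0,0,255),-1)
cv2.imwrite('pics/c1.png',im[:,:784])
im=cams.snapshot('top')[:,:,::-1].copy();im=cv2.resize(im[80:300,150:410],None,fx=2.7,fy=2.7)
for q in proj('top',W):cv2.circle(im,tuple(int(v) for v in (q-[150,80])*2.7),3,(0,0,255),-1)
cv2.imwrite('pics/c2.png',im)
E
```

```text
[543.04001481 152.0162905   -0.77247768] [[-0.2  1.6]
 [ 0.4 -1.9]
 [-1.8 -2.3]
 [ 3.6  0.4]
 [-1.6 -1.2]
 [-0.6 -1.2]
 [-0.8  0.1]]
[[635.2 132.   95. ]
 [565.4  60.4  95. ]
 [450.8 172.   95. ]
 [520.6 243.7  95. ]]
```

View pics/c1.png

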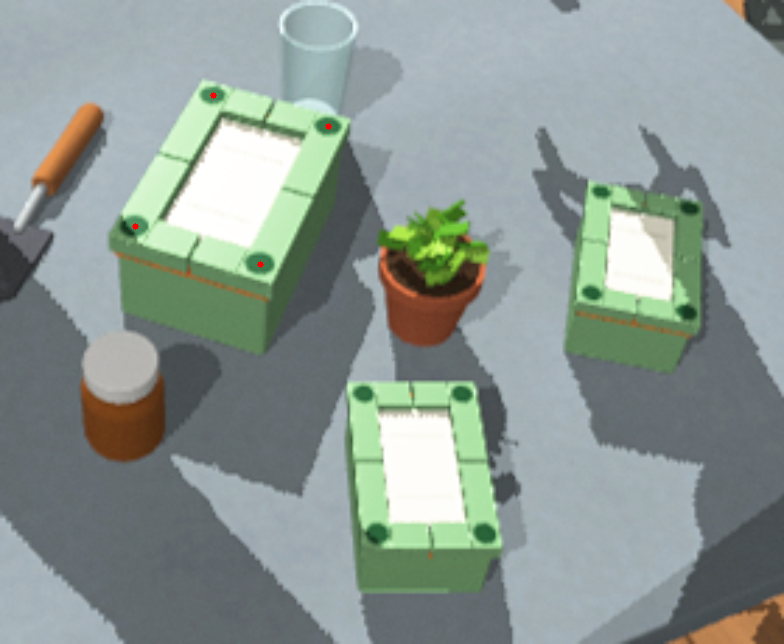

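View pics/c2.png

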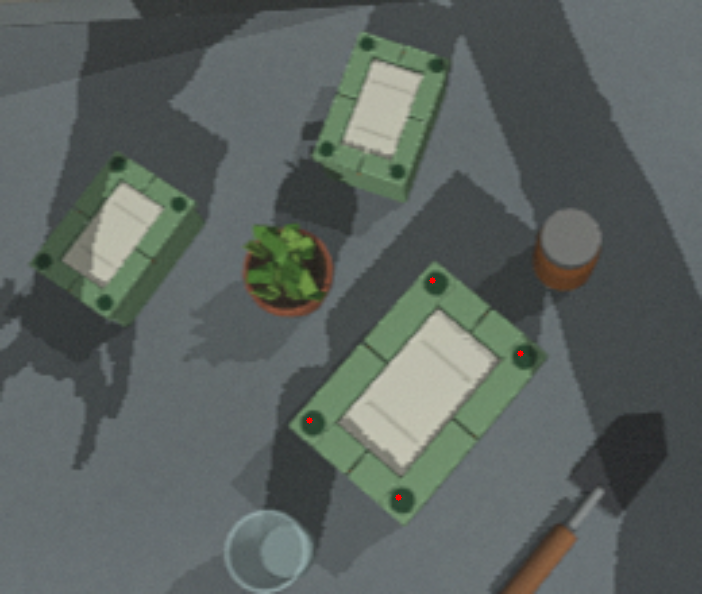

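The crops confirm it. The large box (scene crop, left) has orange seal showing, and the fitted dots sit on its four dark spots. Next I turn the tool by 23.6° to match the box axes, shut the fingers and go over corner d at transit height.

Emit:
carry_out(
  plan=[
    [0,0,0,5.9,0],
    [0,0,0,5.9,0],
    [0,0,0,5.9,0],
    [0,0,0,5.9,0],
    [-3.02,-0.24,0,0,0],
    [-3.02,-0.24,0,0,0],
    [-3.02,-0.24,0,0,0],
    [-3.02,-0.24,0,0,0],
    [-3.02,-0.24,0,0,0],
    [-3.02,-0.24,0,0,0],
    [-3.02,-0.24,0,0,0],
    [-3.02,-0.24,0,0,0],
    [-3.02,-0.24,0,0,0],
    [-3.02,-0.24,0,0,0],
    [-3.02,-0.24,0,0,0],
    [-3.02,-0.24,0,0,0],
    [-3.02,-0.24,0,0,0],
    [-3.02,-0.24,0,0,0],
  ],
)

```text
clock: 2.6
ee_pos: [501.1, 263.9, 231.5]
orientation: [0.0, 0.377, 0.926, 0.0]
ft_force: [0.6, 0.9, -0.4]
gripper_width: 0.2
grasp_force: 0.0
```

```bash
cat > go.py <<'E'
from fit import *
import sys
from scipy.spatial.transform import Rotation as Ro
p=(542.7,151.2,-0.7725)
s=status.get_obs();q=s['orientation'];R=Ro.from_quat([q[1],q[2],q[3],q[0]]).as_matrix()
for n,w in zip('abcd',world(p,110)):print(n,'tool cm',((R.T@(w-s['ee_pos']))/10).round(2))
print(s['clock'],s['ee_pos'],R[:,1].round(3),s['ft_force'],s['gripper_width'])
E
python3 go.py
```

```text
a tool cm [-18.85  -0.15  12.15]
b tool cm [-18.86 -10.15  12.14]
c tool cm [ -2.86 -10.17  12.14]
d tool cm [-2.85 -0.17 12.15]
2.6 [501.06698969 263.93172119 231.46031848] [0.699 0.715 0.   ] [ 0.6169574   0.94898758 -0.37825493] 0.1575377453230291
```

Emit:
carry_out(
  plan=[
    [-2.8,-0.2,0,0,0],
    [0,0,3.0,0,0],
    [0,0,3.0,0,0],
    [0,0,3.0,0,0],
    [0,0,3.1,0,0],
    [0,0,0,0,0],
    [0,0,0,0,0],
  ],
)

```text
clock: 3.18
ee_pos: [517.9, 243.7, 109.5]
orientation: [-0.001, 0.377, 0.926, -0.001]
ft_force: [-0.1, 0.1, 0.4]
gripper_width: 0.2
grasp_force: 0.0
```

```bash
python3 - <<'E'
from fit import *
exec(open('go.py').read())
for n,x0,y0 in(('top',200,130),('scene',250,100)):
    im=cams.snapshot(n)[y0:y0+150,x0:x0+190,::-1];cv2.imwrite(f'pics/n_{n}.png',cv2.resize(im,None,fx=2,fy=2))
cv2.imwrite('pics/n.png',np.hstack([cv2.imread(f'pics/n_{n}.png') for n in('top','scene')]))
E
```

```text
a tool cm [-16.23   0.12  -0.07]
b tool cm [-16.24  -9.88  -0.04]
c tool cm [-0.24 -9.9  -0.02]
d tool cm [-0.23  0.1  -0.05]
3.1833 [517.91700943 243.71954106 109.46592395] [ 0.699  0.715 -0.003] [-0.14596178  0.08650062  0.38440747] 0.20692214498303108
```

View pics/n.png

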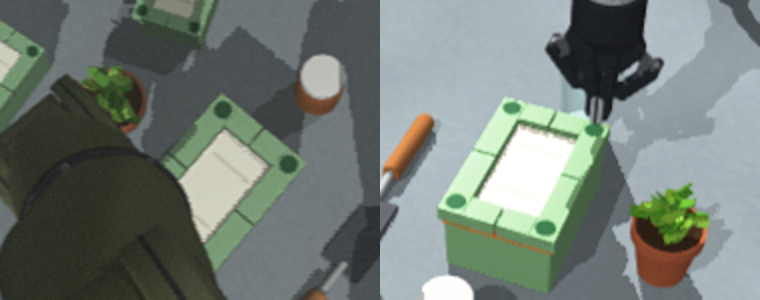

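The shut fingers stand just above spot d, right at the spot at about (595,128) in the scene half of the picture. The picture and the numbers agree. Now I press.

Emit:
carry_out(
  plan=[
    [-0.2,0.1,0,0,0],
    [0,0,0.6,0,0],
    [0,0,0.6,0,0],
    [0,0,0.3,0,0],
    [0,0,0.2,0,0],
    [0,0,0.2,0,0],
    [0,0,0,0,0],
  ],
)

```text
clock: 3.87
ee_pos: [520.7, 243.3, 91.0]
orientation: [-0.0, 0.377, 0.926, -0.0]
ft_force: [-1.0, 0.2, -0.1]
gripper_width: -0.4
grasp_force: 0.0
```

Emit:
carry_out(
  plan=[
    [0,0,0.15,0,0],
    [0,0,0.15,0,0],
    [0,0,0.1,0,0],
    [0,0,0,0,0],
  ],
)

```text
clock: 4.2
ee_pos: [520.9, 243.5, 87.9]
orientation: [0.0, 0.377, 0.926, 0.0]
ft_force: [-0.8, -1.0, 6.3]
gripper_width: -0.1
grasp_force: 2.8
```

Corner d met its hard stop at 88 mm. Next is corner a.

Emit:
carry_out(
  plan=[
    [0,0,-1.15,0,0],
    [0,0,-1.15,0,0],
    [-3.2,0,0,0,0],
    [-3.2,0,0,0,0],
    [-3.2,0,0,0,0],
    [-3.2,0,0,0,0],
    [-3.2,0,0,0,0],
    [0,0,0,0,0],
    [0,0,0,0,0],
  ],
)

```text
clock: 4.95
ee_pos: [637.2, 128.5, 111.1]
orientation: [0.001, 0.38, 0.925, -0.0]
ft_force: [-0.4, 0.9, -0.0]
gripper_width: 0.1
grasp_force: 0.0
```

```bash
python3 - <<'E'
exec(open('go.py').read())
pp,res=fit();print(pp,len(res),abs(res).max())
im=cams.snapshot('scene')[100:300,220:440,::-1];cv2.imwrite('pics/n2.png',cv2.resize(im,None,fx=2.7,fy=2.7))
E
```

```text
a tool cm [0.35 0.02 0.11]
b tool cm [ 0.29 -9.98  0.11]
c tool cm [ 16.29 -10.07   0.07]
d tool cm [16.35 -0.07  0.07]
4.95 [637.22097599 128.54276122 111.12926462] [0.702 0.712 0.001] [-0.38840548  0.86714685 -0.04963237] 0.05521669588319119
[539.41380693 149.85884684  -0.81013116] 7 3.995211063214583
```

View pics/n2.png

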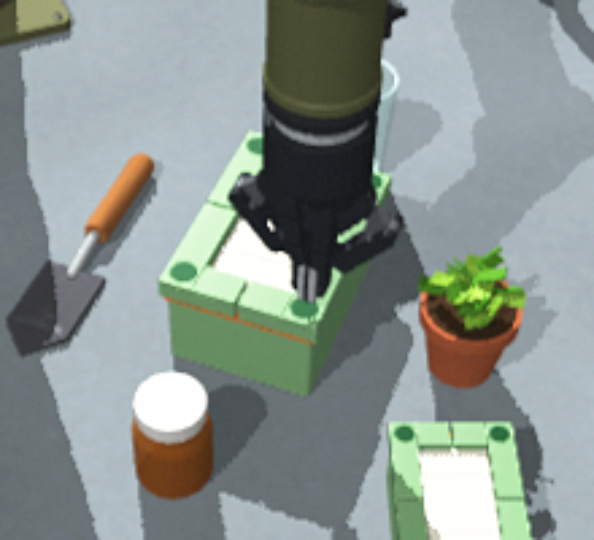

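The tips are above spot a, which shows at about (305,308), and the box hasn't moved. I correct by 3 mm and press.

Emit:
carry_out(
  plan=[
    [0.3,0,0,0,0],
    [0,0,0.6,0,0],
    [0,0,0.6,0,0],
    [0,0,0.3,0,0],
    [0,0,0.2,0,0],
    [0,0,0.2,0,0],
    [0,0,0.2,0,0],
    [0,0,0.15,0,0],
    [0,0,0,0,0],
  ],
)

```text
clock: 5.95
ee_pos: [633.2, 133.5, 88.1]
orientation: [-0.0, 0.377, 0.926, -0.0]
ft_force: [-1.4, 0.1, 4.4]
gripper_width: 0.2
grasp_force: 2.2
```

Emit:
carry_out(
  plan=[
    [0,0,0.1,0,0],
    [0,0,0,0,0],
    [0,0,-1.2,0,0],
    [0,0,-1.2,0,0],
    [-0.2,-2.5,0,0,0],
    [0,-2.5,0,0,0],
    [0,-2.5,0,0,0],
    [0,-2.5,0,0,0],
    [0,0,0,0,0],
    [0,0,0,0,0],
    [0,0,0,0,0],
    [0,0,0,0,0],
  ],
)

```text
clock: 6.95
ee_pos: [566.2, 62.2, 111.3]
orientation: [0.001, 0.377, 0.926, 0.001]
ft_force: [-0.4, 1.2, -0.0]
gripper_width: 0.0
grasp_force: 0.0
```

```bash
python3 go.py
```

```text
a tool cm [-0.1   9.74  0.15]
b tool cm [-0.1  -0.26  0.13]
c tool cm [15.9  -0.26  0.12]
d tool cm [15.9   9.74  0.14]
6.95 [566.16275978  62.15055936 111.2607725 ] [0.698 0.716 0.003] [-0.40620845  1.19725571 -0.02510699] 0.026828115411232197
```

Emit:
carry_out(
  plan=[
    [-0.1,-0.2,0,0,0],
    [0,0,0.6,0,0],
    [0,0,0.6,0,0],
    [0,0,0.3,0,0],
    [0,0,0.2,0,0],
    [0,0,0.2,0,0],
    [0,0,0.2,0,0],
    [0,0,0.15,0,0],
    [0,0,0.1,0,0],
    [0,0,0,0,0],
  ],
)

```text
clock: 7.78
ee_pos: [564.1, 58.7, 88.0]
orientation: [0.0, 0.377, 0.926, -0.0]
ft_force: [-3.5, -0.7, 7.8]
gripper_width: -0.1
grasp_force: 4.2
```

Corner b is on its stop. Next is corner c, 16 cm along tool +x.

Emit:
carry_out(
  plan=[
    [0,0,-1.2,0,0],
    [0,0,-1.2,0,0],
    [3.2,0.1,0,0,0],
    [3.2,0,0,0,0],
    [3.2,0,0,0,0],
    [3.2,0,0,0,0],
    [3.2,0,0,0,0],
    [0,0,0,0,0],
    [0,0,0,0,0],
    [0,0,0,0,0],
    [0,0,0,0,0],
  ],
)

```text
clock: 8.7
ee_pos: [451.5, 170.1, 111.2]
orientation: [0.001, 0.378, 0.926, -0.0]
ft_force: [-0.1, 0.4, -0.4]
gripper_width: -0.1
grasp_force: 0.0
```

```bash
python3 go.py
```

```text
a tool cm [-15.82  10.06   0.14]
b tool cm [-15.85   0.06   0.14]
c tool cm [0.15 0.01 0.12]
d tool cm [ 0.18 10.01  0.13]
8.7 [451.48783601 170.10865671 111.23265087] [0.7   0.714 0.   ] [-0.14415276  0.42114058 -0.40954385] -0.10930678359751961
```

Emit:
carry_out(
  plan=[
    [0.1,0,0,0,0],
    [0,0,0.6,0,0],
    [0,0,0.6,0,0],
    [0,0,0.3,0,0],
    [0,0,0.2,0,0],
    [0,0,0.2,0,0],
    [0,0,0.2,0,0],
    [0,0,0.15,0,0],
    [0,0,0.1,0,0],
    [0,0,0,0,0],
  ],
)

```text
clock: 9.53
ee_pos: [449.6, 171.9, 87.9]
orientation: [0.0, 0.377, 0.926, 0.0]
ft_force: [-0.4, -0.1, 2.4]
gripper_width: -0.1
grasp_force: 1.3
```

Emit:
carry_out(
  plan=[
    [0,0,-3.5,0,0],
    [0,0,-3.5,0,0],
    [0,0,-3.5,0,0],
    [0,0,-3.5,0,0],
    [2.5,2.0,0,0,0],
    [2.5,2.0,0,0,0],
    [2.5,2.0,0,0,0],
    [2.5,2.0,0,0,0],
    [2.5,2.0,0,0,0],
    [2.5,2.0,0,0,0],
    [2.5,2.0,0,0,0],
    [2.5,2.0,0,0,0],
    [2.5,2.0,0,0,0],
    [2.5,2.0,0,0,0],
    [2.5,2.0,0,0,0],
    [2.5,2.0,0,0,0],
    [0,0,0,0,0],
    [0,0,0,0,0],
    [0,0,0,0,0],
  ],
)

```text
clock: 11.12
ee_pos: [402.9, 552.1, 227.1]
orientation: [0.0, 0.377, 0.926, -0.001]
ft_force: [1.3, -0.6, 0.3]
gripper_width: -0.2
grasp_force: 0.0
```

```bash
python3 - <<'E'
from fit import *
p,r=fit(88);print(p,len(r),abs(r).max())
for n in('top','scene'):
    for k in('tumbler','plantpot','jar','trowel'):
        for q in finder.pinpoint(k,n)[:1]:print(n,k,np.round(ray(n,q['xy'],0)[:2]))
a=cams.snapshot('scene')[130:290,230:420,::-1];b=cams.snapshot('top')[150:310,220:410,::-1]
cv2.imwrite('pics/end.png',cv2.resize(np.hstack([a,b]),None,fx=2.1,fy=2.1,interpolation=cv2.INTER_CUBIC))
E
```

```text
[541.3154745  153.010923    -0.80739579] 8 4.252149930114797
top tumbler [413. 283.]
top plantpot [658. 258.]
top jar [424. 279.]
top trowel [425.  20.]
scene tumbler [411. 283.]
scene plantpot [663. 267.]
scene jar [668.   8.]
scene trowel [430.  11.]
```

View pics/end.png

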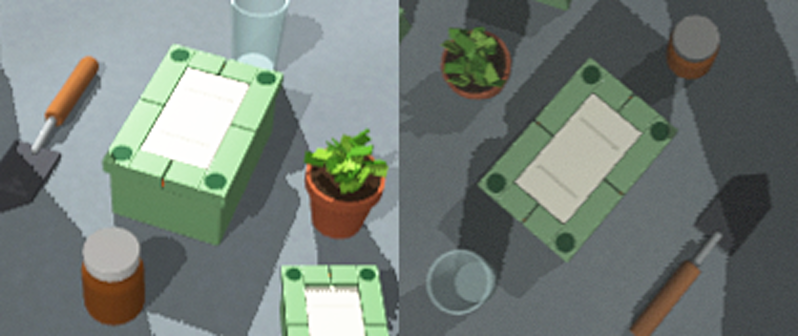

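The orange seal line is gone on the visible walls: the scene half shows a plain wall from (110,180) to (220,235). All four sections sit level, each met the hard stop at 88 mm, and the box and bystanders are where they were. I'm handing it in.

```bash
python3 -c "
from h import *
print(job_done())"
```

```text
the job is handed in; nothing more can be done
None
```

I pressed all four corners of the large seed box's rim down to their stops at 88 mm and handed the job in at about 11 s; the box and bystanders stayed put in the final pictures, though the walls under corners c and d were out of view, so those two rest on the press readings and the level rim.

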